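# Unlid the running tank and load the cassette by feel

## Robot

A 6-joint arm with a two-finger parallel gripper is mounted at the origin on the work surface. World frame = base frame: x ahead of the robot, y to its left, z up, the work surface at z = 0. Lengths are in m, angles in degrees, forces in N, time in s.
With the tool pointing down it reaches from about 0.25 to 0.725 m from the base axis. Payload 9.7 kg.
Tool frame: the origin (TCP) lies between the finger pads; the fingertips stand 19 mm ahead of it and the grasp point (between the pads) is the TCP; z points along the fingers, y is the line along which they close (so a half turn about z gives the same grasp; the last joint's range is limited). The gripper opens to 85 mm and grips with 20 to 120 N. Pads are 22 mm wide; open, the fingers measure 114 mm over their backs; the gripper's body (76 mm by 85 mm) begins 54 mm behind the grasp point. The pads swing forward as they close: fully open they stand 13 mm farther back than shut.
Start: joints at [-64.171, 4.979, 10.078, 95.1, 0, 90], TCP at [0.24, -0.495, 0.22] pointing down, gripper open.
Joint ranges: [-179.16, 179.16], [-48.56, 103.87], [-65.8, 70.77], [-126.05, 130.52], [-82.76, 87.17], [-180, 180]. Speed limits (degrees/s): [127.2, 127.2, 147.25, 180, 180, 180].

## Interface

Orientations are given as [roll, pitch, yaw] about the fixed x, y, z axes, in that order (R = Rz(yaw) Ry(pitch) Rx(roll)).
In Python, from workcell import bot gives the robot as it stands. The module is installed in compiled form; this text tells all that it offers.
- The arm moves only by the shell command python3 -m crank 'ROWS' [OPENING] [FORCE]. ROWS is JSON, a list that holds one entry, the list of rows, each a list of 6 numbers: the shift along the world's x, y, z as a fraction of full scale, then the turn, a rotation vector about the world's x, y, z as a fraction of full scale. In form: [[[x, y, z, wx, wy, wz], ...]]. A call has 1 to 20 rows; each row shifts and turns the commanded pose from where the row before left it; what a row does not reach is not made up. Full scale, the value 1, is 20 mm for a shift and 0.12 rad for a turn. A row lasts 1/12 s, in which the tool goes at most 41.7 mm and 7.16 degrees, less where a joint would pass 70% of its speed; a pose out of reach is approached as far as the arm can. A call with a number of a shift or a turn outside -1 to 1 is refused whole. A call with a gripper value outside its range is refused whole. OPENING is the opening, from 0 (shut) to 1 (fully open), set as the call begins (- or left out, the last holds). The fingers move at their own pace and stop on an object; FORCE is the grip in N (left out, the last holds). Time passes only in rows, so rows that do not move let the fingers close. It gives the time, the measured TCP pose, the force, the opening and the grip force at its end, in the units of the state.
- bot.get_obs(): the state, without advancing time (a new reading comes with each control period).
- bot.camera(name): name is "scene" or "top" or "wrist"; returns the picture (420x560x3 uint8, red, green, blue); there is no depth.
- bot.camera_model(name): a dict with "vertical_fov" (degrees; the focal length in pixels is half the picture's height over the tangent of half this angle, whatever the lens; pixels are square), "cx", "cy" (the principal point, pixels), "R" (3x3) and "t" (3): a world point X has camera coordinates R X + t. Camera axes: x right, y down, z forward; pixel columns grow to the right and rows downward; lengths in m; the calibration is good to about 2 mm. A picture is of the moment at which its call begins: read the wrist's pose just before it. camera_model takes no time and is no camera call; for the wrist camera it gives the pose at the moment of the call.
- bot.job_done(): hands the job in; it is judged then, once.
The state is a dict: "time": time; "q": joint angles; "qd": joint speeds; "joint_efforts": joint torques, N m; "ee_pos": TCP position; "tcp_rot": TCP orientation; "wrist_force": force on the tool from outside, world axes, zero at the start; "torque": the same for the moment, N m; "opening": finger opening in m; "grasp_force": force on a finger pad.
Only numpy, scipy, OpenCV 4.12 (cv2) and the standard library are available. Lean on these libraries where they do the work, as an engineer would, in place of code of your own. Each camera call takes 0.05 s, during which the arm holds its last target. There are 200 camera calls.

## Task

Load the running tank: lift the loose blue hood off the white tank and set it down, right way up, in the middle of the green mat; then take the cassette from its leaning stand and slide it, orange bar on top, into the slot of the carrier inside the tank until it stands fully home on the tank floor. The carrier stands at a different place along the tank each time, so feel for its slot. Leave the other things on the bench as they are.

Things in the scene. Friction and masses are not known exactly. Their poses are not given: they have to be found in the camera images.
- tank: White open-topped tank, fixed. Outside 160 mm (its x) x 130 mm (y) x 80 mm high to the rim, walls 5 mm; a grey 180 x 150 mm flange runs round it outside, top at 55 mm. Floor inside at 12 mm. Origin: centre of its underside, z up. A grey carrier block stands inside (see point deck_middle).
- deck_middle (a point): Fixed point in the tank's middle, 56 mm above its origin: the height of the carrier's flat deck. The deck has ONE slot, yellow strips along it, 13 mm (tank x) by 105 mm (along tank y, centred), vertical, down to the tank floor. The slot lies anywhere from -20 to +20 mm in tank x from this point, new each time, hidden by the hood and not reported: feel or look for it. 80 N to shift.
- hood: Loose blue hood, an upside-down box: outside 172 (x) x 142 (y) x 75 mm high, walls 4 mm. Origin: centre of its open lower side, z up. It starts on the tank's flange, origin 55 mm above the tank's, axes alike, overlapping the tank's rim by 25 mm with 2 mm play all round; not fastened. 0.26 to 0.44 kg.
- hood_handle (a point): Middle of the hood's black handle bar, 105 mm above the hood's origin and 30 mm above its top. Bar 14 mm thick (hood x), 100 mm long (hood y), 16 mm high, on two posts at y = +-44 mm, free underneath between them.
- mat: Green mat, fixed flat on the bench, 220 (x) x 190 (y) x 4 mm: where the hood goes. Origin: centre of its underside.
- stand: Fixed stand, black 130 x 130 x 8 mm foot and a 62 mm deep aluminium pocket that holds the cassette leaning 0.40 rad from vertical, top towards the stand's +x, away from the robot. Origin: centre of the foot's underside. The pocket's floor centre lies 22 mm along -x and 30 mm up.
- cassette: Flat rigid cassette, white frame, glass window, 24 mm orange bar along the top: 10 mm thick (its x), 100 mm wide (y), 105 mm tall (z, towards the orange bar), bottom edge rounded to 3 mm radius; 0.11 to 0.2 kg. Origin: centre of its bottom edge. It starts leaning in the stand's pocket, top 43 mm sticking out, and comes out along its own z. Front and back alike.
- tube_rack: Bystander: blue tube rack, 200 x 100 x 45 mm with tube caps to 65 mm, upright on the bench. Origin: centre of its underside.
- foil_dish: Bystander: shallow aluminium dish, 90 mm across, 28 mm high, upright on the bench. Origin: centre of its underside.
- jar: Bystander: glass jar, 70 mm across, 90 mm high, upright on the bench. Origin: centre of its underside.
- tip_box: Bystander: yellow and grey box, 75 x 75 x 60 mm, upright on the bench. Origin: centre of its underside.
- bottle: Bystander: amber bottle, 68 mm across, 150 mm high, upright on the bench. Origin: centre of its underside.

How it is judged (in metres and radians):
On the way, in this order (a step that is already met when the one before it is completed fails the run):
1. the hood rests right way up on the mat, let go (horizontal distance between hood and mat below 0.06 m and height (world z) of hood below 0.012 m and angle between hood's own z axis and vertical below 0.08 rad and contact force between hood and the fingers below 0.1 N and linear speed of hood below 0.02 m/s), for 0.2 s.
2. the cassette stands fully home in the slot (z of cassette in the frame of tank between 0.006 and 0.018 m and x of cassette in the frame of tank between -0.026 and 0.026 m and y of cassette in the frame of tank between -0.008 and 0.008 m and angle between cassette's own z axis and vertical below 0.17 rad), for 0.2 s.
At the end, for the whole second after the job is handed in: Hood right way up on the mat (centres within 60 mm, flat to 0.08 rad); cassette orange bar up in the slot, bottom edge under 18 mm above the tank's underside (home: 12 mm), within 8 mm (y) and 26 mm (x) of the tank's middle, upright to 0.17 rad; both at rest (all of step 2 and horizontal distance between hood and mat below 0.06 m and height (world z) of hood below 0.012 m and angle between hood's own z axis and vertical below 0.08 rad and linear speed of each of hood, cassette below 0.02 m/s); the robot touches nothing.
It fails at once if a bystander is shifted by more than 30 mm or tipped over (distance of any of tube_rack, foil_dish, jar, tip_box, bottle from where it was at the start of the episode above 0.03 m or angle between any of tube_rack, foil_dish, jar, tip_box, bottle's own z axis and vertical above 0.4 rad).
It also fails if it takes over 72 s, if anything falls off the work surface, if the arm or the gripper's body presses on something with over 40 N, if the wrist force passes 120 N, or if a joint passes its speed limit or range.

## Working session

There is one attempt and no reset: what is moved stays moved. The work goes in short steps, Python scripts to look and compute and a shell command to move; the robot and the scene stay as the last step left them, time stands still between calls to the robot, and variables do not carry over. Pictures are saved under pics/ and viewed, at most 11 in all, crops included, and the job is handed in when it is done.

```bash
mkdir -p pics; python3 - <<'E'
from workcell import bot
import cv2,numpy as np
o=bot.get_obs();print({k:np.round(v,3).tolist() for k,v in o.items()})
ims=[]
for n in("scene","top","wrist"):
    m=bot.camera_model(n);print(n,m)
    im=bot.camera(n)[:,:,::-1];cv2.imwrite(f"pics/{n}0.png",im)
E
```

```text
{'time': 0.0, 'q': [-64.17, 5.012, 10.034, 95.099, -0.001, 90.001], 'qd': [-0.04, -0.0, -0.08, -0.009, 0.026, 0.053], 'joint_efforts': [-0.002, -52.038, 46.481, 0.016, -0.0, -0.0], 'ee_pos': [0.24, -0.495, 0.22], 'tcp_rot': [-179.923, 0.001, 25.829], 'wrist_force': [-0.202, -0.001, -0.387], 'torque': [-0.038, 0.002, 0.029], 'grasp_force': 0.0, 'opening': 0.085}
scene {'vertical_fov': 55.87365282288064, 'cx': 277.9401902199586, 'cy': 210.59925002329294, 'R': array([[-0.81105182,  0.58471088, -0.01755355],
       [ 0.46699384,  0.62911172, -0.62139777],
       [-0.35229489, -0.5121832 , -0.78329859]]), 't': array([ 0.47631443, -0.19497265,  1.68766695])}
top {'vertical_fov': 52.18100785924791, 'cx': 291.00013996821195, 'cy': 211.03464565652277, 'R': array([[ 0.02993637, -0.99944434,  0.01465705],
       [-0.9915138 , -0.03154833, -0.12611541],
       [ 0.12650774, -0.01075723, -0.99190729]]), 't': array([-0.01698199,  0.55901403,  1.357571  ])}
wrist {'vertical_fov': 64.14278951395305, 'cx': 277.04554023094397, 'cy': 208.6568991697329, 'R': array([[ 0.43687028, -0.89952161, -0.00228679],
       [-0.85788452, -0.41741025,  0.29967121],
       [-0.27051526, -0.12895564, -0.9540398 ]]), 't': array([-0.54907358, -0.04078954,  0.37950313])}
```

View pics/top0.png

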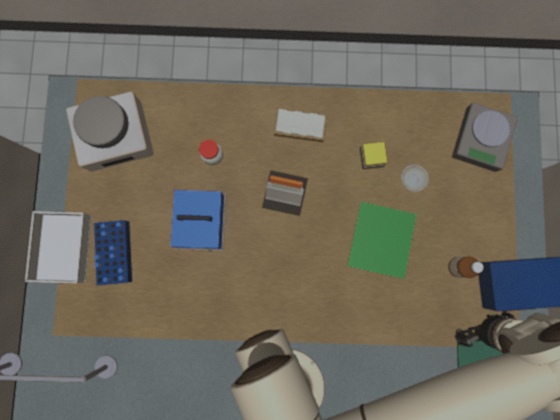

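View pics/scene0.png

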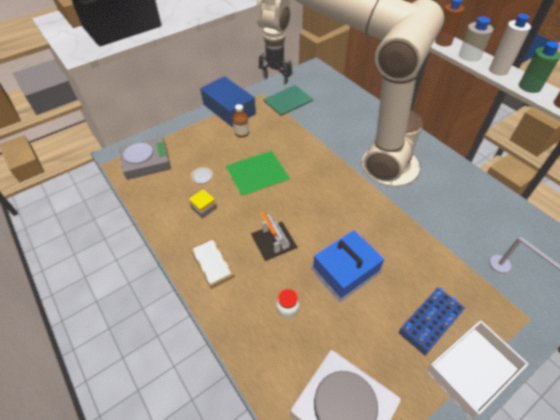

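The top view shows the hood at about (197,218), with its handle running along the columns. The mat is at (383,240), the stand at (286,193) and the orange bar at (286,182). In the scene view the same things are at (348,264) for the hood, (258,172) for the mat and (270,225) for the orange bar.

```bash
cat > h.py <<'E'
import cv2,numpy as np
from workcell import bot
def ray(m,uv):
    f=210/np.tan(np.radians(m["vertical_fov"]/2)); R=np.array(m["R"]);t=np.array(m["t"])
    d=R.T@np.array([(uv[0]-m["cx"])/f,(uv[1]-m["cy"])/f,1]); return -R.T@t,d/np.linalg.norm(d)
def plane(m,uv,z):
    o,d=ray(m,uv); return o+d*(z-o[2])/d[2]
def tri(views):
    A=np.zeros((3,3));b=np.zeros(3);L=[ray(m,uv) for m,uv in views]
    for o,d in L: P=np.eye(3)-np.outer(d,d);A+=P;b+=P@o
    X=np.linalg.solve(A,b); return X,[np.linalg.norm((np.eye(3)-np.outer(d,d))@(X-o))*1e3 for o,d in L]
def mask(im,name):
    hsv=cv2.cvtColor(im,cv2.COLOR_BGR2HSV)
    lo,hi=dict(blue=((100,150,80),(125,255,255)),green=((50,120,50),(75,255,255)),orange=((4,160,110),(15,255,255)),black=((0,0,0),(180,255,60)),yellow=((22,130,100),(35,255,255)))[name]
    return cv2.inRange(hsv,lo,hi)
def blobs(mk,roi,n=1):
    x0,y0,x1,y1=roi;k=np.zeros_like(mk);k[y0:y1,x0:x1]=mk[y0:y1,x0:x1]
    c,_=cv2.findContours(k,cv2.RETR_EXTERNAL,cv2.CHAIN_APPROX_NONE)
    return sorted(c,key=cv2.contourArea)[::-1][:n]
def cen(c):
    M=cv2.moments(c);return np.array([M["m10"],M["m01"]])/M["m00"]
E
python3 - <<'E'
from h import *
np.set_printoptions(precision=4,suppress=True)
T=bot.camera_model("top");S=bot.camera_model("scene")
t=cv2.imread("pics/top0.png");s=cv2.imread("pics/scene0.png")
R=dict(green=((330,190,430,290),(220,145,300,200)),orange=((260,165,320,200),(255,205,290,245)),black=((175,205,220,230),(330,235,368,275)))
for n,(a,b) in R.items():
    ca=blobs(mask(t,n),a)[0];cb=blobs(mask(s,n),b)[0]
    X,e=tri([(T,cen(ca)),(S,cen(cb))]);ra=cv2.minAreaRect(ca)
    print(n,X,np.round(e,1),ra,cen(cb),cv2.minAreaRect(cb)[1:])
    box=cv2.boxPoints(ra);print("  corners@z",[plane(T,p,X[2])[:2].round(3).tolist() for p in box])
c=blobs(mask(t,"blue"),(160,180,235,260))[0];r=cv2.minAreaRect(c);print("hood",r,[plane(T,p,.13)[:2].round(3).tolist() for p in cv2.boxPoints(r)])
big=lambda i,r,k:cv2.resize(i[r[1]:r[3],r[0]:r[2]],None,fx=k,fy=k,interpolation=cv2.INTER_CUBIC)
A=big(t,(160,160,320,260),5)[:300*2];B=big(s,(235,190,395,310),5)
cv2.imwrite("pics/z1.png",big(t,(160,160,320,260),5))
E
```

```text
green [ 0.4654 -0.3449 -0.0413] [10. 10.] ((386.9808044433594, 241.09617614746094), (44.7144775390625, 63.34550857543945), 11.309932708740234) [256.8357 172.5187] ((32.96096420288086, 54.419227600097656), 70.34617614746094)
  corners@z [[0.383, -0.236], [0.597, -0.276], [0.571, -0.428], [0.358, -0.384]]
orange [0.6408 0.0207 0.1216] [1.2 1.2] ((285.3143310546875, 181.38198852539062), (31.777116775512695, 5.871298789978027), 11.888657569885254) [267.819  222.7155] ((26.0, 3.7647058963775635), 61.927513122558594)
  corners@z [[0.639, 0.071], [0.657, 0.068], [0.64, -0.028], [0.622, -0.025]]
black [0.5228 0.2739 0.1855] [14.2 14.2] ((194.49057006835938, 217.7830047607422), (33.08163070678711, 3.3981130123138428), 1.9091522693634033) [341.2917 244.8333] ((6.0, 3.0), -0.0)
  corners@z [[0.507, 0.327], [0.517, 0.327], [0.517, 0.232], [0.507, 0.232]]
hood ((176.0, 194.0), (0.0, 0.0), 0.0) [[0.588, 0.351], [0.588, 0.351], [0.588, 0.351], [0.588, 0.351]]
```

View pics/z1.png

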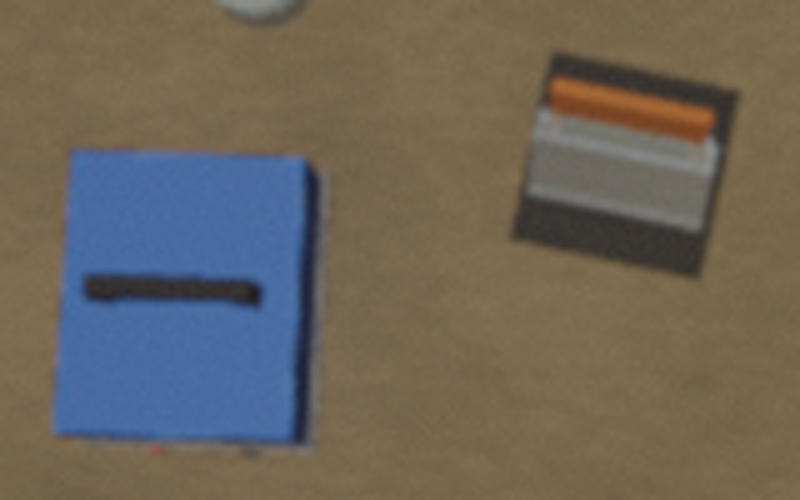

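The zoom shows the blue hood top with corners at zoom (72,150), (308,158), (298,440) and (55,433). The handle runs from (85,290) to (260,292), and the cassette's orange bar is on the far side of the stand. I'll loosen the masks and refine these.

```bash
sed -i 's/(100,150,80)/(100,90,60)/;s/(50,120,50)/(45,70,30)/;s/(75,255,255)/(85,255,255)/' h.py
python3 - <<'E'
from h import *
np.set_printoptions(precision=4,suppress=True)
T=bot.camera_model("top");S=bot.camera_model("scene")
t=cv2.imread("pics/top0.png");s=cv2.imread("pics/scene0.png")
for n,a,b,z in(("green",(340,195,425,285),(220,145,300,200),.004),("blue",(165,185,228,252),(305,225,390,305),.13)):
    ca=blobs(mask(t,n),a)[0];cb=blobs(mask(s,n),b)[0];r=cv2.minAreaRect(ca)
    X,e=tri([(T,cen(ca)),(S,cen(cb))]);print(n,X,np.round(e,1),r,cv2.contourArea(ca))
    q=np.array([plane(T,p,z)[:2] for p in cv2.boxPoints(r)]);print(q.round(3).tolist(),q.mean(0))
    if n=="green":print("scene",plane(S,cen(cb),z),"top",plane(T,cen(ca),z))
# handle ends / brightness-based
g=cv2.cvtColor(t,cv2.COLOR_BGR2GRAY);k=((g<75)*255).astype(np.uint8)
c=blobs(k,(172,210,216,226))[0];r=cv2.minAreaRect(c);print("handle top",r,cen(c))
g=cv2.cvtColor(s,cv2.COLOR_BGR2GRAY);k=((g<60)*255).astype(np.uint8)
c2=blobs(k,(332,236,366,270))[0];print("handle scene",cv2.minAreaRect(c2),cen(c2));print(tri([(T,cen(c)),(S,cen(c2))]))
C=bot.camera_model("wrist");o=bot.get_obs()
from scipy.spatial.transform import Rotation as Ro
Rt=Ro.from_euler("xyz",o["tcp_rot"],degrees=True).as_matrix();cc=-C["R"].T@C["t"];print("cam in tool",Rt.T@(cc-o["ee_pos"]),"fwd",Rt.T@C["R"][2],"right",Rt.T@C["R"][0])
E
```

```text
green [ 0.4775 -0.3049 -0.0032] [0.2 0.2] ((382.1077575683594, 239.7292022705078), (57.97896957397461, 66.96115112304688), 11.689369201660156) 3684.0
[[0.386, -0.189], [0.604, -0.231], [0.571, -0.421], [0.353, -0.375]] [ 0.4784 -0.304 ]
scene [ 0.4811 -0.2991  0.004 ] top [ 0.4769 -0.3031  0.004 ]
blue [0.5175 0.291  0.0983] [0.7 0.7] ((196.6646270751953, 219.0369415283203), (49.368316650390625, 57.35599899291992), 3.1798300743103027) 2660.5
[[0.43, 0.358], [0.603, 0.359], [0.6, 0.21], [0.426, 0.211]] [0.5147 0.2843]
handle top ((194.46258544921875, 217.6600799560547), (35.078529357910156, 5.609984397888184), 1.847610354423523) [193.4461 217.3233]
handle scene ((350.0000305175781, 254.00003051757812), (29.698482513427734, 5.656853675842285), 45.0) [348.9595 252.3559]
(array([0.5168, 0.2879, 0.1562]), [np.float64(1.0875567413361287), np.float64(1.087556741336111)])
cam in tool [ 0.0755 -0.0001 -0.1533] fwd [-0.2997 -0.0007  0.954 ] right [0.0013 1.     0.0011]
```

```bash
python3 -m crank '[[[0.35,0.97,0.1,0,0,0.23],[0.35,0.97,0.1,0,0,0.23],[0.35,0.97,0.1,0,0,0.23],[0.35,0.97,0.1,0,0,0.23],[0.35,0.97,0.1,0,0,0.23],[0.35,0.97,0.1,0,0,0.23],[0.35,0.97,0.1,0,0,0.23],[0.35,0.97,0.1,0,0,0.23],[0.35,0.97,0.1,0,0,0.23],[0.35,0.97,0.1,0,0,0.23],[0.35,0.97,0.1,0,0,0.23],[0.35,0.97,0.1,0,0,0.23],[0.35,0.97,0.1,0,0,0.23],[0.35,0.97,0.1,0,0,0.23],[0.35,0.97,0.1,0,0,0.23],[0.35,0.97,0.1,0,0,0.23],[0.35,0.97,0.1,0,0,0.23],[0.35,0.97,0.1,0,0,0.23],[0.35,0.97,0.1,0,0,0.23],[0.35,0.97,0.1,0,0,0.23]]]'
python3 -m crank '[[[0.35,0.97,0.1,0,0,0.23],[0.35,0.97,0.1,0,0,0.23],[0.35,0.97,0.1,0,0,0.23],[0.35,0.97,0.1,0,0,0.23],[0.35,0.97,0.1,0,0,0.23],[0.35,0.97,0.1,0,0,0.23],[0.35,0.97,0.1,0,0,0.23],[0.35,0.97,0.1,0,0,0.23],[0.35,0.97,0.1,0,0,0.23],[0.35,0.97,0.1,0,0,0.23],[0.35,0.97,0.1,0,0,0.23],[0.35,0.97,0.1,0,0,0.23],[0.35,0.97,0.1,0,0,0.23],[0.35,0.97,0.1,0,0,0.23],[0.35,0.97,0.1,0,0,0.23],[0.35,0.97,0.1,0,0,0.23],[0.35,0.97,0.1,0,0,0.23],[0.35,0.97,0.1,0,0,0.23],[0.35,0.97,0.1,0,0,0.23],[0,0,0,0,0,0]]]'
python3 - <<'E'
from h import *
import pickle
C=bot.camera_model("wrist");im=bot.camera("wrist")[:,:,::-1].copy();cv2.imwrite("pics/w1.png",im);pickle.dump(C,open("w1.pkl","wb"))
g=cv2.cvtColor(im,cv2.COLOR_BGR2GRAY)
c=blobs(mask(im,"blue"),(0,0,560,420))[0];print(cv2.minAreaRect(c))
E
```

```text
time: 1.82
ee_pos: [0.3797, -0.106, 0.2604]
tcp_rot: [-180.0, 0.0, 57.5]
wrist_force: [0.3, 0.1, 0.6]
opening: 0.0855
grasp_force: 0.0
time: 3.48
ee_pos: [0.5133, 0.2642, 0.2971]
tcp_rot: [-179.9, 0.0, 87.7]
wrist_force: [0.4, -0.1, -0.2]
opening: 0.0855
grasp_force: 0.0
((278.06573486328125, 156.2753448486328), (147.26939392089844, 189.38865661621094), 87.87889862060547)
```

View pics/w1.png

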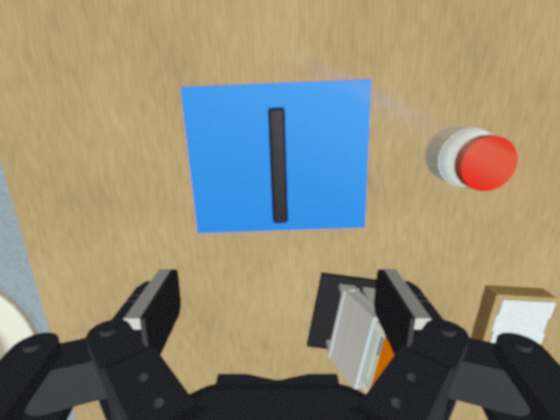

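The wrist view shows the hood top with corners at (183,88), (370,80), (365,227) and (198,233). The handle runs from (277,108) to (280,222), and the stand with the cassette is at lower right.

```bash
python3 - <<'E'
from h import *
import pickle
np.set_printoptions(precision=4,suppress=True)
C=pickle.load(open("w1.pkl","rb"));im=cv2.imread("pics/w1.png")
c=blobs(mask(im,"blue"),(0,0,560,420))[0]
q=cv2.approxPolyDP(cv2.convexHull(c),8,True)[:,0];P=np.array([plane(C,p,.13) for p in q]);print(q.tolist());print(P[:,:2],P.mean(0))
g=cv2.cvtColor(im,cv2.COLOR_BGR2GRAY);k=((g<60)*255).astype(np.uint8)
h=blobs(k,(250,95,305,228))[0];r=cv2.minAreaRect(h);print(r,cen(h))
T=bot.camera_model("top");S=bot.camera_model("scene")
print(tri([(T,np.array([193.9,217.5])),(S,np.array([348.96,252.36])),(C,cen(h))]),plane(C,cen(h),.168))
b=cv2.boxPoints(r);b=b[np.argsort(b[:,1])];a,d=plane(C,b[:2].mean(0),.168),plane(C,b[2:].mean(0),.168);print(a,d,np.degrees(np.arctan2(-(a-d)[0],(a-d)[1])))
# mid of the right/left edges yaw
E
```

```text
[[370, 80], [363, 226], [198, 232], [181, 87]]
[[0.5988 0.3574]
 [0.5978 0.2184]
 [0.4292 0.2183]
 [0.4292 0.3581]] [0.5137 0.288  0.13  ]
((277.6265869140625, 164.91259765625), (112.35720825195312, 13.249090194702148), 87.64669799804688) [277.2725 196.7376]
(array([0.5152, 0.2788, 0.1643]), [np.float64(6.572392964149232), np.float64(11.472391365923169), np.float64(16.553062118134076)]) [0.5122 0.263  0.168 ]
[0.5135 0.3366 0.168 ] [0.5137 0.2404 0.168 ] 0.14183870774608498
```

```bash
python3 -m crank '[[[0,0.6,0,0,0,0.17],[0,0.6,-0.5,0,0,0.17],[0,0,-1,0,0,0],[0,0,-1,0,0,0],[0,0,-1,0,0,0],[0,0,-1,0,0,0],[0,0,-1,0,0,0],[0,0,-1,0,0,0],[0,0,-0.5,0,0,0],[0,0,0,0,0,0],[0,0,0,0,0,0]]]' 1 80
python3 -m crank '[[[0,0,0,0,0,0],[0,0,0,0,0,0],[0,0,0,0,0,0],[0,0,0,0,0,0],[0,0,0,0,0,0],[0,0,0,0,0,0],[0,0,0,0,0,0],[0,0,0,0,0,0]]]' 0 80
```

```text
time: 4.45
ee_pos: [0.5123, 0.2856, 0.1585]
tcp_rot: [-180.0, 0.0, 89.9]
wrist_force: [0.5, -0.4, -0.7]
opening: 0.0856
grasp_force: 0.0
time: 5.12
ee_pos: [0.5126, 0.2855, 0.1584]
tcp_rot: [180.0, 0.0, 89.8]
wrist_force: [-0.2, -0.7, 0.2]
opening: -0.0004
grasp_force: 0.0
```

```bash
python3 - <<'E'
from h import *
im=bot.camera("wrist")[:,:,::-1].copy();s=bot.camera("scene")[:,:,::-1].copy()
z=cv2.resize(s[180:310,280:430],(485,420),interpolation=cv2.INTER_CUBIC)
v=cv2.resize(np.hstack([im,z]),(800,322));cv2.imwrite("pics/w2.png",v)
E
```

```text
(no output)
```

View pics/w2.png

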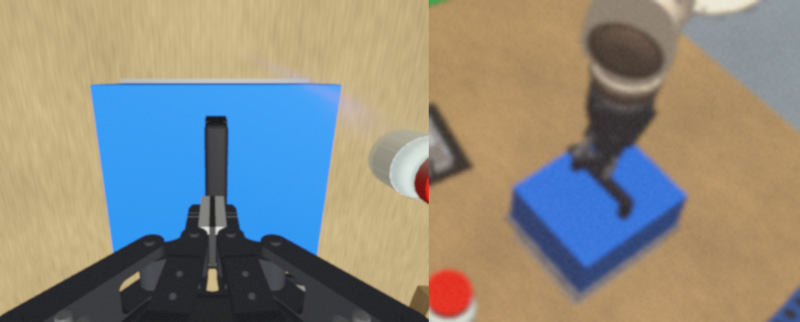

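The wrist view shows the shut pads at about (212,205), where the bar passes under or behind them, with the bar's far end at (216,117). I'll triangulate heights from the two wrist poses.

```bash
python3 - <<'E'
from h import *
import pickle
np.set_printoptions(precision=4,suppress=True)
C1=pickle.load(open("w1.pkl","rb"));C2=bot.camera_model("wrist");k=1045/800
for n,a,b in(("cornR",(370,80),(340,84)),("cornL",(182,87),(92,85)),("barend",(277,108),(216,117))):
    print(n,tri([(C1,a),(C2,np.array(b)*k)]))
o=bot.get_obs();print(o["ee_pos"],o["opening"],o["grasp_force"],o["wrist_force"])
E
```

```text
cornR (array([0.5997, 0.3581, 0.1271]), [np.float64(0.5827702846672095), np.float64(0.5827702846672894)])
cornL (array([0.4299, 0.3582, 0.1296]), [np.float64(0.10786099355873476), np.float64(0.10786099355872382)])
barend (array([0.5146, 0.3367, 0.1309]), [np.float64(0.18683082883179786), np.float64(0.18683082883176244)])
[0.5126 0.2855 0.1584] 0.00010177025356848782 0.0 [0.2252 0.0954 0.2378]
```

```bash
python3 - <<'E'
from h import *
C=bot.camera_model("wrist");f=210/np.tan(np.radians(C["vertical_fov"]/2))
def pr(X): p=C["R"]@np.array(X)+C["t"];return (p[:2]/p[2]*f+[C["cx"],C["cy"]]).round()
for n,X in dict(tip=(.5126,.2855,.1394),tcp=(.5126,.2855,.1584),padfront=(.5126,.2965,.1394),barTopEnd=(.5137,.338,.168),barBotEnd=(.5137,.338,.152),barTop2965=(.5137,.2965,.168),top2965=(.5137,.2965,.13)).items():print(n,pr(X))
im=bot.camera("wrist")[:,:,::-1].copy();cv2.imwrite("pics/w3.png",cv2.resize(im[130:380,180:380],(480,600),interpolation=cv2.INTER_CUBIC))
E
```

```text
tip [279. 247.]
tcp [279. 262.]
padfront [279. 228.]
barTopEnd [282. 162.]
barBotEnd [281. 156.]
barTop2965 [282. 250.]
top2965 [281. 223.]
```

View pics/w3.png

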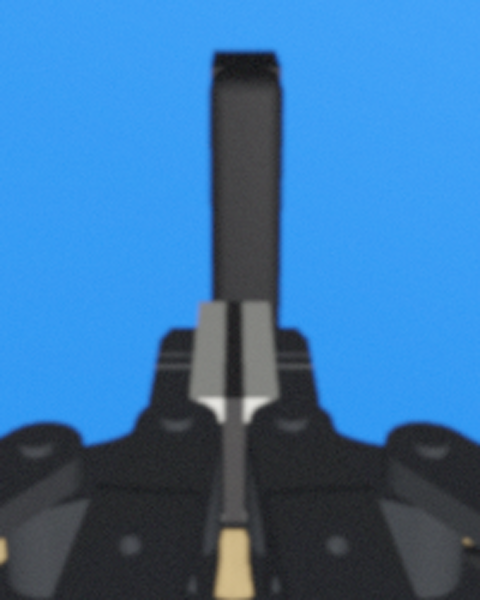

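The crop shows the bar's upper end at row 163, which matches a top height of 0.168. The pad tips start at row 255, above the bar, so they appear higher than the stated offset gives. I'll feel for the contact.

```bash
for i in 1; do python3 -m crank '[[[0,0,-0.1,0,0,0],[0,0,-0.1,0,0,0],[0,0,0,0,0,0]]]'; done; python3 -m crank '[[[0,0,-0.1,0,0,0],[0,0,-0.1,0,0,0],[0,0,0,0,0,0]]]'
```

```text
time: 5.52
ee_pos: [0.5129, 0.2857, 0.1571]
tcp_rot: [179.8, -0.1, 89.8]
wrist_force: [-4.9, -3.4, 17.6]
opening: 0.0001
grasp_force: 8.5
time: 5.77
ee_pos: [0.513, 0.2857, 0.1569]
tcp_rot: [179.6, -0.2, 89.8]
wrist_force: [-11.9, -6.8, 39.5]
opening: 0.0
grasp_force: 20.0
```

The tips touch the bar at TCP z = 0.157, about 30 mm earlier than the text's tip offset implies. I'll open, go about 24 mm lower, and grasp again.

```bash
python3 -m crank '[[[0,0,1,0,0,0],[0,0,0,0,0,0],[0,0,0,0,0,0],[0,0,0,0,0,0],[0,0,0,0,0,0],[0,0,0,0,0,0]]]' 1 80
python3 -m crank '[[[0,0.1,-0.6,0,0,0],[0,0,-0.6,0,0,0],[0,0,-0.6,0,0,0],[0,0,0,0,0,0],[0,0,0,0,0,0]]]'
python3 -m crank '[[[0,0,0,0,0,0],[0,0,0,0,0,0],[0,0,0,0,0,0],[0,0,0,0,0,0],[0,0,0,0,0,0],[0,0,0,0,0,0],[0,0,0,0,0,0],[0,0,0,0,0,0]]]' 0 80
```

```text
time: 6.27
ee_pos: [0.5123, 0.2854, 0.1693]
tcp_rot: [-179.9, 0.0, 89.8]
wrist_force: [0.0, -0.3, 0.4]
opening: 0.0722
grasp_force: 0.0
time: 6.68
ee_pos: [0.5119, 0.2872, 0.1328]
tcp_rot: [-179.9, 0.1, 89.8]
wrist_force: [-0.5, 0.7, 1.2]
opening: 0.0853
grasp_force: 0.0
time: 7.35
ee_pos: [0.513, 0.2877, 0.135]
tcp_rot: [179.9, -0.0, 89.8]
wrist_force: [0.7, 0.4, 2.9]
opening: 0.0124
grasp_force: 79.6
```

```bash
python3 -m crank '[[[0,0,0.4,0,0,0],[0,0,0.6,0,0,0],[0,0,1,0,0,0],[0,0,1,0,0,0],[0,0,1,0,0,0],[0,0,1,0,0,0],[0,0,1,0,0,0],[0,-0.4,0,0,0,0],[0,-0.8,0,0,0,0],[0,-1,0,0,0,0],[0,-1,0,0,0,0],[0,-1,0,0,0,0],[0,-1,0,0,0,0],[0,-1,0,0,0,0],[0,-1,0,0,0,0],[0,-1,0,0,0,0],[0,-1,0,0,0,0],[0,-1,0,0,0,0],[0,-1,0,0,0,0],[0,-1,0,0,0,0]]]'
python3 -m crank '[[[-0.1,-1,0,0,0,0],[-0.1,-1,0,0,0,0],[-0.1,-1,0,0,0,0],[-0.1,-1,0,0,0,0],[-0.1,-1,0,0,0,0],[-0.1,-1,0,0,0,0],[-0.1,-1,0,0,0,0],[-0.1,-1,0,0,0,0],[-0.1,-1,0,0,0,0],[-0.1,-1,0,0,0,0],[-0.1,-1,0,0,0,0],[-0.1,-1,0,0,0,0],[-0.1,-1,0,0,0,0],[-0.1,-1,0,0,0,0],[-0.1,-0.8,0,0,0,0],[0,-0.4,0,0,0,0],[0,0,0,0,0,0],[0,0,0,0,0,0]]]'
```

```text
time: 9.02
ee_pos: [0.5113, 0.0414, 0.2524]
tcp_rot: [-179.8, 0.0, 89.8]
wrist_force: [0.7, -0.3, -3.0]
opening: 0.0121
grasp_force: 78.8
time: 10.52
ee_pos: [0.4818, -0.2605, 0.2533]
tcp_rot: [-179.9, -0.1, 89.8]
wrist_force: [0.3, -0.0, -3.4]
opening: 0.0119
grasp_force: 78.8
```

```bash
python3 -m crank '[[[0,-0.7,0,0,0,0],[0,-0.8,-0.5,0,0,0],[0,-0.7,-1,0,0,0],[0,0,-1,0,0,0],[0,0,-1,0,0,0],[0,0,-1,0,0,0],[0,0,-1,0,0,0],[0,0,-1,0,0,0],[0,0,-0.7,0,0,0],[0,0,-0.4,0,0,0],[0,0,-0.3,0,0,0],[0,0,-0.2,0,0,0],[0,0,-0.2,0,0,0],[0,0,-0.2,0,0,0],[0,0,0,0,0,0]]]'
```

```text
time: 11.77
ee_pos: [0.4828, -0.3046, 0.0843]
tcp_rot: [180.0, 0.0, 89.8]
wrist_force: [-0.0, -0.9, -4.3]
opening: 0.012
grasp_force: 78.9
```

```bash
python3 -m crank '[[[0,0,-0.1,0,0,0],[0,0,-0.1,0,0,0],[0,0,0,0,0,0]]]'
```

```text
time: 12.02
ee_pos: [0.483, -0.3047, 0.084]
tcp_rot: [179.8, 0.1, 89.8]
wrist_force: [-7.7, 4.1, 18.1]
opening: 0.0125
grasp_force: 81.8
```

```bash
python3 -m crank '[[[0,0,0,0,0,0],[0,0,0,0,0,0],[0,0,0,0,0,0],[0,0,0,0,0,0],[0,0,0,0,0,0],[0,0,0.5,0,0,0],[0,0,1,0,0,0],[0,0,1,0,0,0],[0,0,1,0,0,0],[0,0,1,0,0,0]]]' 1 80
python3 -m crank '[[[0,0.6,1,0,0,0],[0.5,1,1,0,0,-0.1],[0.5,1,1,0,0,-0.1],[0.5,1,1,0,0,-0.1],[0.5,1,1,0,0,-0.1],[0.5,1,1,0,0,-0.1],[0.5,1,0.3,0,0,-0.1],[0.5,1,0,0,0,-0.1],[0.5,1,0,0,0,-0.1],[0.5,1,0,0,0,-0.1],[0.5,1,0,0,0,-0.1],[0.5,1,0,0,0,-0.1],[0.5,1,0,0,0,-0.1],[0.5,1,0,0,0,-0.1],[0.5,0.6,0,0,0,-0.1],[0,0,0,0,0,0],[0,0,0,0,0,0]]]'
python3 - <<'E'
from h import *
import pickle
C=bot.camera_model("wrist");im=bot.camera("wrist")[:,:,::-1].copy();cv2.imwrite("pics/w4.png",im);t=bot.camera("top")[:,:,::-1].copy();cv2.imwrite("pics/top1.png",t);pickle.dump(C,open("w4.pkl","wb"))
T=bot.camera_model("top");c=blobs(mask(t,"blue"),(330,180,440,300))[0];print(cv2.minAreaRect(c),plane(T,cen(c),.079))
cv2.imwrite("pics/v4.png",np.hstack([cv2.resize(im,(480,360)),cv2.resize(t[160:280,160:260],(300,360))]))
E
```

```text
time: 12.85
ee_pos: [0.4826, -0.3044, 0.1721]
tcp_rot: [180.0, 0.0, 89.8]
wrist_force: [-0.1, 0.2, -0.0]
opening: 0.0851
grasp_force: 0.0
time: 14.27
ee_pos: [0.6227, -0.0199, 0.2964]
tcp_rot: [-180.0, 0.0, 80.3]
wrist_force: [0.5, -0.2, -0.5]
opening: 0.0855
grasp_force: 0.0
((386.0, 236.5), (55.0, 48.0), 90.0) [ 0.48259314 -0.29907734  0.079     ]
```

View pics/v4.png

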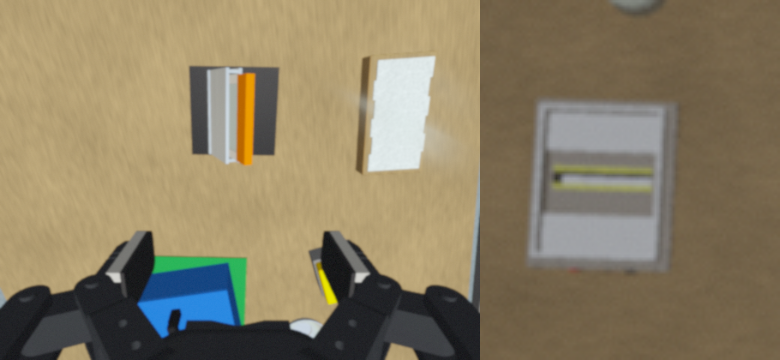

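The hood sits on the mat. In the wrist view the foot's corners are at (190,66), (278,68), (276,155) and (191,154), and the orange bar spans columns 238–254. The top view crop shows the slot between yellow strips at crop rows 170 and 187.

```bash
cat > m.py <<'E'
from h import *
np.set_printoptions(precision=4,suppress=True)
def meas(im,C,roi):
    c=blobs(mask(im,"orange"),roi)[0];r=cv2.minAreaRect(c);b=cv2.boxPoints(r);b=b[np.argsort(b[:,0])]
    R=b[2:].mean(0);L=b[:2].mean(0);return cen(c),L,R,r,b
E
python3 - <<'E'
from m import *
import pickle
C=pickle.load(open("w4.pkl","rb"));im=cv2.imread("pics/w4.png")
g=cv2.cvtColor(im,cv2.COLOR_BGR2HSV);k=((g[:,:,2]<90)&(g[:,:,1]<80)).astype(np.uint8)*255
c=np.vstack(blobs(k,(205,60,345,200),2));h=cv2.approxPolyDP(cv2.convexHull(c),7,True)[:,0];P=np.array([plane(C,p,.008)[:2] for p in h]);print("foot",h.tolist(),P.tolist(),P.mean(0))
ce,L,R,r,b=meas(im,C,(205,60,345,210));print("orange",ce,L,R,r)
T=bot.camera_model("top");S=bot.camera_model("scene")
print("backtop@.1248",plane(C,R,.1248),"fronttop@.1286",plane(C,ce,.1286))
a=[plane(C,x,.1248) for x in b[2:]];d=a[0]-a[1];d=d if d[1]>0 else -d;print("bar dir yaw",np.degrees(np.arctan2(-d[0],d[1])),np.linalg.norm(d))
print("tri 3", tri([(C,ce),(T,(285.0,181.4)),(S,(267.8,222.7))]))
# tank, top view
t=cv2.imread("pics/top1.png");y=blobs(mask(t,"yellow"),(165,185,225,255),3)
for q in y:
    r=cv2.minAreaRect(q);print("strip",r,plane(T,r[0],.056),[plane(T,p,.056)[:2].round(4).tolist() for p in cv2.boxPoints(r)])
E
```

```text
foot [[323, 81], [318, 179], [225, 177], [223, 78]] [[0.6946182051743757, 0.0721010264350804], [0.6723750253781585, -0.049164840990998854], [0.5497347991104875, -0.025621346853506463], [0.5737188075549385, 0.09610900638206968]] [0.6226 0.0234]
orange [284.   86.5] [282.2  87.4] [287.  85.] ((284.6000061035156, 86.20000457763672), (0.8944271206855774, 5.366563320159912), 63.43495178222656)
backtop@.1248 [0.646  0.0698 0.1248] fronttop@.1286 [0.643  0.0688 0.1286]
bar dir yaw 18.79979948297686 0.0007780084874362403
tri 3 (array([0.643 , 0.042 , 0.1462]), [np.float64(26.06924024288346), np.float64(21.35536556579061), np.float64(10.69686226369314)])
```

```bash
sed -i 's/(15,255,255)/(20,255,255)/;s/(22,130,100)/(22,70,60)/' h.py; python3 - <<'E'
from m import *
import pickle
C=pickle.load(open("w4.pkl","rb"));im=cv2.imread("pics/w4.png")
T=bot.camera_model("top");S=bot.camera_model("scene")
print(cv2.cvtColor(im,cv2.COLOR_BGR2HSV)[140,287])
ce,L,R,r,b=meas(im,C,(205,60,345,210));print("orange",ce,L,R,r)
print("backtop@.1248",plane(C,R,.1248),"fronttop@.1286",plane(C,ce,.1286))
a=[plane(C,x,.1248) for x in b[2:]];d=a[0]-a[1];d=d if d[1]>0 else -d;print("bar yaw",np.degrees(np.arctan2(-d[0],d[1])),np.linalg.norm(d))
print("tri", tri([(C,ce),(T,(285.3,181.4)),(S,(267.8,222.7))]))
t=cv2.imread("pics/top1.png");
hs=cv2.cvtColor(t,cv2.COLOR_BGR2HSV)[190:230,195];print(hs[::1].tolist())
E
```

```text
[ 20 255 233]
orange [286.4374 137.5167] [276.8588 138.2127] [295.9853 138.6474] ((286.4220275878906, 138.4300537109375), (19.13142204284668, 107.1768798828125), 1.301952600479126)
backtop@.1248 [0.6468 0.0209 0.1248] fronttop@.1286 [0.638  0.0238 0.1286]
bar yaw -9.97700885025251 0.10069973847588314
tri (array([0.6398, 0.0215, 0.1217]), [np.float64(2.3672159619916955), np.float64(0.3084959397630667), np.float64(2.5860450215565645)])
[[18, 96, 112], [19, 96, 112], [19, 76, 114], [17, 41, 117], [15, 8, 129], [100, 5, 148], [110, 5, 143], [100, 5, 140], [114, 8, 157], [110, 9, 167], [110, 9, 167], [107, 11, 167], [105, 9, 166], [107, 11, 166], [105, 9, 166], [107, 11, 166], [113, 6, 164], [111, 11, 168], [111, 11, 167], [108, 8, 162], [150, 2, 141], [15, 13, 122], [20, 19, 119], [13, 19, 118], [20, 25, 123], [30, 65, 137], [31, 110, 142], [30, 98, 112], [105, 5, 111], [116, 13, 154], [105, 3, 160], [32, 40, 158], [31, 91, 151], [28, 65, 134], [20, 25, 122], [15, 17, 121], [13, 19, 122], [15, 21, 121], [15, 21, 122], [15, 21, 121]]
```

```bash
python3 -m crank '[[[0.25,0.24,-0.74,0.076,0.41,-0.015],[0.25,0.24,-0.74,0.076,0.41,-0.015],[0.25,0.24,-0.74,0.076,0.41,-0.015],[0.25,0.24,-0.74,0.076,0.41,-0.015],[0.25,0.24,-0.74,0.076,0.41,-0.015],[0.25,0.24,-0.74,0.076,0.41,-0.015],[0.25,0.24,-0.74,0.076,0.41,-0.015],[0.25,0.24,-0.74,0.076,0.41,-0.015],[0,0,0,0,0,0],[0,0,0,0,0,0]]]' 1 60
python3 - <<'E'
from m import *
from scipy.spatial.transform import Rotation as Ro
o=bot.get_obs();M=Ro.from_euler("xyz",o["tcp_rot"],degrees=True).as_matrix();print("tool x,y,z",M.T)
C=bot.camera_model("wrist");im=bot.camera("wrist")[:,:,::-1].copy();cv2.imwrite("pics/w5.png",im)
ce,L,R,r,b=meas(im,C,(150,0,420,300));print(ce,L,R,r)
zc=np.array([.3828,-.0709,.9211]);xc=np.array([.9055,-.1676,-.389]);yc=np.array([.182,.983,0]);top=np.array([.6420,.022,.1267])
f=210/np.tan(np.radians(C["vertical_fov"]/2))
pr=lambda X:(lambda p:p[:2]/p[2]*f+[C["cx"],C["cy"]])(C["R"]@X+C["t"])
for s in(-1,1):print(s,[pr(top+s*.005*xc+k*.05*yc).round(1).tolist() for k in(-1,1)])
print(b)
E
```

```text
time: 15.2
ee_pos: [0.6612, 0.017, 0.1718]
tcp_rot: [-156.5, -0.0, 79.3]
wrist_force: [-0.1, -0.4, 1.2]
opening: 0.0852
grasp_force: 0.0
tool x,y,z [[ 0.1856  0.9826  0.0004]
 [ 0.9013 -0.1701 -0.3983]
 [-0.3913  0.0743 -0.9173]]
[277.8869 259.1055] [270.2137 222.5604] [284.5539 222.4492] ((277.3837890625, 222.50477600097656), (149.0885467529297, 14.340655326843262), 89.55585479736328)
-1 [[270.8, 293.8], [269.6, 146.9]]
1 [[285.4, 293.9], [286.3, 146.9]]
[[269.6358 148.0183]
 [270.7915 297.1024]
 [283.976  147.9072]
 [285.1317 296.9912]]
```

View pics/w5.png

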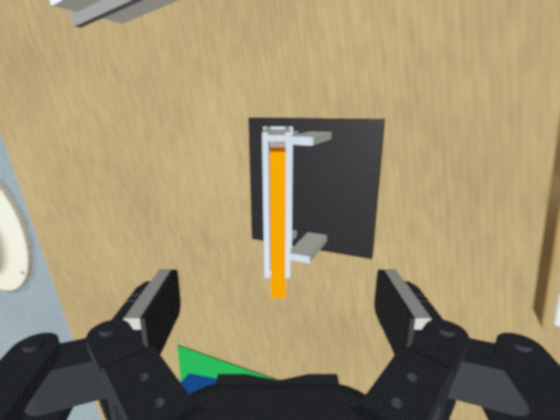

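The view looks straight along the cassette. The orange bar is at columns 270–285 and rows 148–297, centred between the fingers and matching the prediction, so I'll move in along its axis.

```bash
python3 -m crank '[[[-0.3,0.05,-0.7,0,0,0],[-0.3,0.05,-0.7,0,0,0],[-0.3,0.05,-0.7,0,0,0],[-0.3,0.05,-0.7,0,0,0],[-0.3,0.05,-0.7,0,0,0],[-0.3,0.05,-0.7,0,0,0],[0,0,0,0,0,0],[0,0,0,0,0,0]]]' 1 60
python3 -m crank '[[[0,0,0,0,0,0],[0,0,0,0,0,0],[0,0,0,0,0,0],[0,0,0,0,0,0],[0,0,0,0,0,0],[0,0,0,0,0,0],[0,0,0,0,0,0],[0,0,0,0,0,0]]]' 0 60
```

```text
time: 15.92
ee_pos: [0.6266, 0.0235, 0.0979]
tcp_rot: [-157.5, -0.2, 79.3]
wrist_force: [1.0, 0.2, 0.9]
opening: 0.0854
grasp_force: 0.0
time: 16.58
ee_pos: [0.6261, 0.0239, 0.0935]
tcp_rot: [-157.1, -0.1, 79.4]
wrist_force: [1.8, -0.8, 0.6]
opening: 0.0088
grasp_force: 59.0
```

```bash
python3 -m crank '[[[0.16,-0.03,0.37,0,0,0],[0.24,-0.045,0.56,0,0,0],[0.32,-0.06,0.75,0,0,0],[0.32,-0.06,0.75,0,0,0],[0.32,-0.06,0.75,0,0,0],[0.32,-0.06,0.75,0,0,0],[0,0,0.5,0,0,0],[0,0,0,0,0,0],[0,0,0,0,0,0]]]'
python3 - <<'E'
from m import *
print(bot.get_obs()["q"])
for n in("top",):cv2.imwrite("pics/top2.png",bot.camera(n)[:,:,::-1])
E
```

```text
time: 17.33
ee_pos: [0.6598, 0.0177, 0.1807]
tcp_rot: [-157.1, -0.1, 79.3]
wrist_force: [0.1, -0.3, -1.6]
opening: 0.0089
grasp_force: 59.8
[ -0.3113  54.2439  70.6246 128.971    4.1161  99.4936]
```

```bash
python3 -m crank '[[[0,0,1,0,0,0],[0,0,1,0,0,0],[-0.5,0.5,0.5,-0.076,-0.41,0],[-0.5,0.5,0.5,-0.076,-0.41,0],[-0.5,0.5,0.5,-0.076,-0.41,0],[-0.5,0.5,0.5,-0.076,-0.41,0],[-0.5,0.5,0,-0.076,-0.41,0],[-0.5,0.5,0,-0.076,-0.41,0],[-0.5,0.5,0,-0.076,-0.41,0],[-0.5,0.5,0,-0.076,-0.41,0],[-0.41,0.55,0,0,0,0.195],[-0.41,0.55,0,0,0,0.195],[-0.41,0.55,0,0,0,0.195],[-0.41,0.55,0,0,0,0.195],[-0.41,0.55,0,0,0,0.195],[-0.41,0.55,0,0,0,0.195],[-0.41,0.55,0,0,0,0.195],[-0.41,0.55,0,0,0,0.195],[0,0,0,0,0,0],[0,0,0,0,0,0]]]'
python3 - <<'E'
from m import *
import pickle
C=bot.camera_model("wrist");im=bot.camera("wrist")[:,:,::-1].copy();cv2.imwrite("pics/w6.png",im);pickle.dump(C,open("w6.pkl","wb"))
o=bot.get_obs();print(o["ee_pos"],o["tcp_rot"])
for q in blobs(mask(im,"yellow"),(0,0,560,420),4):
    r=cv2.minAreaRect(q);print(r);b=cv2.boxPoints(r);b=b[np.argsort(b[:,1])];print([plane(C,p,.056)[:2].round(4).tolist() for p in (b[:2].mean(0),b[2:].mean(0))])
E
```

```text
time: 19.05
ee_pos: [0.5053, 0.1844, 0.2502]
tcp_rot: [179.8, -0.3, 90.2]
wrist_force: [0.2, -0.2, -1.6]
opening: 0.0091
grasp_force: 59.8
[0.5056 0.1839 0.2502] [179.8242  -0.3228  90.1816]
((302.3370361328125, 72.9964599609375), (7.150484085083008, 116.12474060058594), 1.2453643083572388)
[[0.5285, 0.3401], [0.5289, 0.2355]]
((283.723876953125, 72.52288055419922), (6.699764251708984, 117.03563690185547), 1.0708245038986206)
[[0.5111, 0.3407], [0.5102, 0.2354]]
((450.0, 22.0), (0.0, 0.0), 0.0)
[[0.6646, 0.3351], [0.6646, 0.3351]]
((137.0, 27.0), (0.0, 0.0), 0.0)
[[0.3738, 0.3292], [0.3738, 0.3292]]
```

View pics/w6.png

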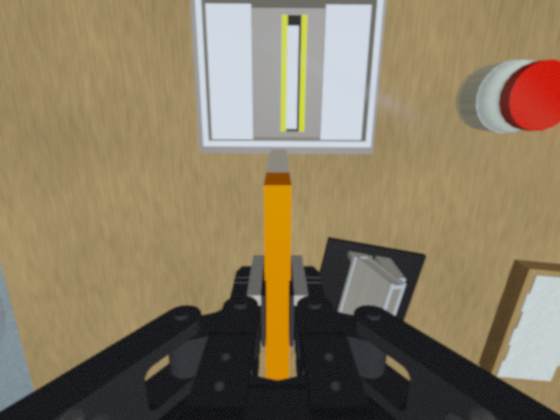

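The slot shows between the yellow strips at columns 284 and 302, rows 14–131. Its centre is at (0.5197, 0.2879) with yaw about 0. The held cassette's orange top spans columns 264–292, with its far edge near row 183. I'll work out its pose in the hand.

```bash
python3 - <<'E'
from m import *
import pickle
from scipy.spatial.transform import Rotation as Ro
C=pickle.load(open("w6.pkl","rb"));im=cv2.imread("pics/w6.png");o=bot.get_obs();e=np.array(o["ee_pos"])
hs=cv2.cvtColor(im,cv2.COLOR_BGR2HSV);print([hs[r,278].tolist() for r in range(145,195,4)])
m=mask(im,"orange")
for r in(190,210,230,250):
    x=np.where(m[r,240:320])[0]+240;a=plane(C,(x.min(),r),e[2]+.036);b=plane(C,(x.max()+1,r),e[2]+.036);print(r,x.min(),x.max(),a[:2]-e[:2],b[:2]-e[:2])
f=210/np.tan(np.radians(C["vertical_fov"]/2))
pr=lambda X:(lambda p:(p[:2]/p[2]*f+[C["cx"],C["cy"]]).round(1).tolist())(C["R"]@X+C["t"])
for z in(.030,.036,.042,-.069):print(z,pr(e+[0,.05,z]),pr(e+[-.005,.05,z]),pr(e+[.005,.05,z]))
E
```

```text
[[107, 18, 221], [21, 12, 145], [21, 24, 140], [21, 24, 141], [21, 24, 139], [23, 22, 138], [24, 26, 140], [13, 176, 135], [15, 255, 134], [15, 255, 135], [20, 255, 186], [21, 255, 212], [21, 255, 212]]
190 264 291 [-0.0064  0.0468] [0.0037 0.0468]
210 264 290 [-0.0065  0.0392] [0.0035 0.0393]
230 264 290 [-0.0065  0.0314] [0.0036 0.0314]
250 264 290 [-0.0065  0.0232] [0.0038 0.0233]
0.03 [281.6, 177.9] [268.2, 177.9] [294.9, 178.0]
0.036 [281.8, 181.4] [267.9, 181.3] [295.8, 181.5]
0.042 [282.1, 185.2] [267.5, 185.1] [296.7, 185.2]
-0.069 [279.2, 147.0] [271.6, 146.9] [286.8, 147.0]
```

```bash
python3 -m crank '[[[0.12,0.8,0,0,0.02,0],[0.12,0.85,0,0,0.02,0],[0.12,0.9,0,0,0.02,0],[0.12,0.9,0,0,0.02,0],[0.12,0.9,0,0,0.02,0],[0.12,0.9,0,0,0,0],[0,0,-0.5,0,0,0],[0,0,-1,0,0,0],[0,0,-1,0,0,0],[0,0,-1,0,0,0],[0,0,-1,0,0,0],[0,0,-0.5,0,0,0],[0,0,0,0,0,0],[0,0,0,0,0,0]]]'
python3 - <<'E'
from m import *
o=bot.get_obs();e=np.array(o["ee_pos"]);print(e,o["tcp_rot"],o["wrist_force"])
C=bot.camera_model("wrist");im=bot.camera("wrist")[:,:,::-1].copy();cv2.imwrite("pics/w7.png",im)
for q in blobs(mask(im,"yellow"),(0,0,560,420),3):
    r=cv2.minAreaRect(q);b=cv2.boxPoints(r);b=b[np.argsort(b[:,1])];print(r,[plane(C,p,.056)[:2].round(4).tolist() for p in (b[:2].mean(0),b[2:].mean(0))])
m=mask(im,"orange")
for r in(190,220,250):
    x=np.where(m[r,240:320])[0]+240;print(r,[(plane(C,(v,r),e[2]+.036)-e)[0].round(4) for v in(x.min(),x.max()+1)])
E
```

```text
time: 20.27
ee_pos: [0.5202, 0.2882, 0.1504]
tcp_rot: [-179.5, -0.3, 90.1]
wrist_force: [-0.3, -0.4, -1.9]
opening: 0.0089
grasp_force: 59.7
[0.5202 0.2882 0.1504] [-179.4618   -0.3208   90.1001] [-0.2559 -0.4252 -1.8971]
((291.1584777832031, 197.4676971435547), (7.911064147949219, 117.01708221435547), 1.005086064338684) [[0.5292, 0.3406], [0.529, 0.2475]]
((267.0, 159.0), (40.0, 8.0), 90.0) [[0.5108, 0.3405], [0.5106, 0.3108]]
((68.0, 0.0), (0.0, 0.0), 0.0) [[0.3812, 0.4293], [0.3812, 0.4293]]
190 [np.float64(-0.0055), np.float64(-0.0048)]
220 [np.float64(-0.0053), np.float64(-0.0001)]
250 [np.float64(-0.0054), np.float64(0.0034)]
```

View pics/w7.png

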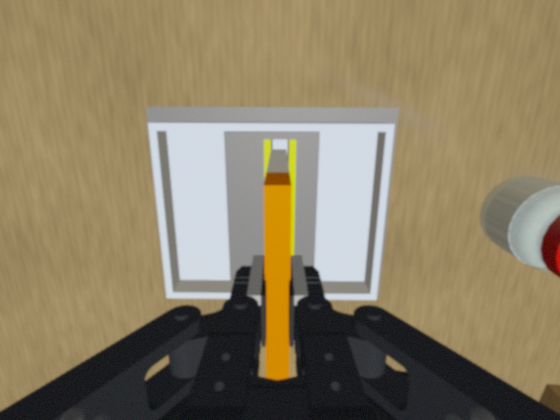

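The cassette end at columns 268–289 lies centred over the slot between the strips at 267 and 291. I'll lower it gently.

```bash
python3 -m crank '[[[0,0,-0.3,0,0,0],[0,0,-0.3,0,0,0],[0,0,-0.3,0,0,0],[0,0,-0.3,0,0,0],[0,0,-0.2,0,0,0],[0,0,-0.2,0,0,0],[0,0,0,0,0,0]]]'
```

```text
time: 20.9
ee_pos: [0.5197, 0.2883, 0.1171]
tcp_rot: [-179.4, -0.3, 90.1]
wrist_force: [0.4, -0.3, -2.5]
opening: 0.0088
grasp_force: 59.9
```

```bash
python3 -m crank '[[[0,0,-0.2,0,0,0],[0,0,-0.1,0,0,0],[0,0,0,0,0,0]]]'
```

```text
time: 21.15
ee_pos: [0.52, 0.2885, 0.1117]
tcp_rot: [-179.5, -0.3, 90.1]
wrist_force: [-0.7, -0.1, -2.8]
opening: 0.0088
grasp_force: 59.9
```

```bash
python3 -m crank '[[[0,0,-0.25,0,0,0],[0,0,-0.25,0,0,0],[0,0,-0.25,0,0,0],[0,0,-0.2,0,0,0],[0,0,-0.2,0,0,0],[0,0,-0.15,0,0,0],[0,0,0,0,0,0]]]'
```

```text
time: 21.73
ee_pos: [0.5198, 0.2883, 0.0853]
tcp_rot: [-179.4, -0.3, 90.1]
wrist_force: [-0.3, 0.1, -2.2]
opening: 0.0092
grasp_force: 59.9
```

```bash
python3 -m crank '[[[0,0,-0.15,0,0,0],[0,0,-0.1,0,0,0],[0,0,-0.1,0,0,0],[0,0,0,0,0,0]]]'
```

```text
time: 22.07
ee_pos: [0.5204, 0.2887, 0.0799]
tcp_rot: [-179.5, -0.4, 90.1]
wrist_force: [-0.2, 0.6, 1.4]
opening: 0.0088
grasp_force: 60.4
```

Contact is starting. One more small push confirms the floor.

```bash
python3 -m crank '[[[0,0,-0.1,0,0,0],[0,0,-0.1,0,0,0],[0,0,0,0,0,0]]]'
```

```text
time: 22.32
ee_pos: [0.5214, 0.2891, 0.0796]
tcp_rot: [-179.8, -0.5, 90.1]
wrist_force: [-5.1, -2.9, 25.1]
opening: 0.0092
grasp_force: 64.1
```

```bash
python3 -m crank '[[[0,0,0.15,0,0,0],[0,0,0,0,0,0]]]' ; python3 -m crank '[[[0,0,0,0,0,0],[0,0,0,0,0,0],[0,0,0,0,0,0],[0,0,0,0,0,0],[0,0,0,0,0,0],[0,0,0.5,0,0,0],[0,0,1,0,0,0],[0,0,1,0,0,0],[0,0,1,0,0,0],[0,0,1,0,0,0],[0,0,1,0,0,0],[0,-1,0,0,0,0],[0,-1,0,0,0,0],[0,-1,0,0,0,0],[0,-1,0,0,0,0],[0,-1,0,0,0,0],[0,-0.4,0,0,0,0],[0,0,0,0,0,0],[0,0,0,0,0,0]]]' 1
python3 - <<'E'
from m import *
C=bot.camera_model("wrist");im=bot.camera("wrist")[:,:,::-1].copy();t=bot.camera("top")[:,:,::-1].copy()
c=blobs(mask(im,"orange"),(0,0,560,420))[0];r=cv2.minAreaRect(c);print(r,[plane(C,p,.117)[:2].round(4).tolist() for p in cv2.boxPoints(r)])
z=np.hstack([cv2.resize(im,(480,360)),cv2.resize(t[180:300,330:436],(318,360))]);cv2.imwrite("pics/w8.png",z)
E
```

```text
time: 22.48
ee_pos: [0.5207, 0.289, 0.0797]
tcp_rot: [-179.6, -0.4, 90.1]
wrist_force: [-1.5, 0.5, 13.3]
opening: 0.0091
grasp_force: 62.3
time: 24.07
ee_pos: [0.5203, 0.1807, 0.1887]
tcp_rot: [-179.5, -0.4, 90.1]
wrist_force: [-0.3, 0.1, -0.3]
opening: 0.0854
grasp_force: 0.0
((282.5, 51.0), (16.0, 7.0), 90.0) [[0.5195, 0.2929], [0.5238, 0.2929], [0.5239, 0.2839], [0.5196, 0.2839]]
```

View pics/w8.png

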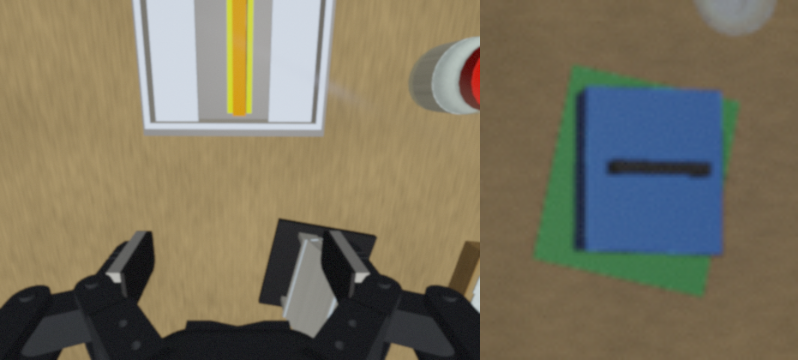

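The cassette stands in the slot between the yellow strips, at about (238,60). The hood lies flat on the mat and the gripper is clear of everything.

```bash
python3 -c "
from workcell import bot;print(bot.job_done())"
```

```text
the job is handed in; nothing more can be done
None
```

I set the hood down right way up on the mat and slid the cassette, orange bar up, into the carrier slot until it met the tank floor; the job is handed in, but no verdict came back.

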